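# Fill the vial row and slide the carriage home

### The job

Stand the blue-capped vial upright in the empty stall of the blue carriage, so that its three vials make one row. Then push the carriage with its vials along the guide until it rests flush against the stop bar at the far end. The carriage is wide and short and jams between the rubber-lined rails if it is pushed off-centre, so push on the middle of its near face, never lift or force it, and leave the other things on the table alone.

Things in the scene. Friction and masses are not known exactly. Their poses are not given: they have to be found in the camera images.
- guide: Fixed guide, 260x186 mm: 12 mm base plate with yellow centre line, grey rails on its long sides (tops 28 mm above the table, rubber-lined inner faces 159 mm apart), grey stop bar across the far end. Origin: centre of its underside, on the table. x is the slide direction from the open near end (-130 mm) to the stop bar, near face at +118 mm; y left. Home: carriage origin at x = +93 mm. Small yaw.
- carriage: Blue carriage, loose between the rails: 50 mm along the slide, 156 across, 22 high, 0.26 to 0.49 kg. Origin: centre of its underside, 12 mm above the table; x to the stop bar, y left. Three 42 mm stalls at y = +50 (empty), 0, -50 mm; floors 14 mm above its underside, walls 8 mm. Slides at 2 to 5 N pushed at its middle; may jam from about 12 mm off-centre, surely at 35 mm.
- push_mark (a point): Middle of the carriage's near face (the flat upright face, 156 x 22 mm, looking away from the stop bar), marked by a yellow stripe; the point is 23 mm above the table. Axes as the carriage.
- empty_stall (a point): Centre of the floor of the empty stall in the carriage (the leftmost seen along the slide direction), 26 mm above the table; moves with the carriage. Axes as the carriage.
- blue_vial_mid (a point): Centre of the loose vial with a blue cap and red label: body 34 mm in diameter, 36 at the cap, 60 tall; the point is 29 mm above its foot. It stands upright on the table to the left of the guide, in one of four places it shares with the cup and two bottles. z along its axis.
- red_vial: Vial with a red cap, 34 mm diameter, 60 mm tall, standing loose in the carriage's middle stall. Origin at the centre of its foot.
- plain_vial: Clear vial without label, 34 mm diameter, 60 mm tall, standing loose in the carriage's right-hand stall. Origin at the centre of its foot.
- green_cup: Bystander: green cup with clear lid, 59 mm diameter, 49 mm tall, on the table. Origin at the centre of its foot.
- white_dropper: Bystander: small white bottle, 20 mm diameter, 36 mm tall, on the table. Origin at the centre of its foot.
- clear_flask: Bystander: clear bottle with white cap, 31 mm diameter, 78 mm tall, on the table. Origin at the centre of its foot.
There are look-alikes about, which are no part of the job. Of the things that look like the part that bears blue_vial_mid, the smallest one is meant.

How it is judged:
By the outcome, as a careful person would: the job done as asked, in the order asked, and still so for the second after the job is handed in, with the robot touching nothing.
It also fails if it takes over 54 s, if anything falls off the work surface, if the arm or the gripper's body presses on something with over 40 N, if the wrist force passes 120 N, or if a joint passes its speed limit or range.

### The arm

A 7-joint arm with a two-finger parallel gripper is mounted at the origin on a cart in front of the work surface, level with it; the furniture and walls round the work are solid. World frame = base frame: x ahead of the robot, y to its left, z up, the work surface at z = 0. Lengths are in m, angles in rad, forces in N, time in s.
With the tool pointing down it reaches from about 0.425 to 0.875 m from the base axis. Payload 4.7 kg.
Tool frame: the origin (TCP) lies midway between the tips of the shut fingers; the grasp point (between the pads) lies 19 mm behind it (ctrl.grip_depth is the distance from the TCP to the grasp point, in m); z points along the fingers, y is the direction in which the jaws open and shut (so a half turn about z gives the same grasp; the last joint's range is limited). The gripper opens to 87 mm and grips with 3 to 60 N. Pads are 19 mm wide; open, the fingers measure 117 mm over their backs; the gripper's body (75 mm by 190 mm) begins 51 mm behind the grasp point.
Start: joints at [-1.194, 0.321, -0.07, 1.45, 0.023, 1.371, -0.057], TCP at [0.231, 0.608, 0.195] pointing down, gripper open.
Joint ranges: [-2.86, 2.86], [-0.3, 2.09], [-1.38, 1.24], [0.06, 2.45], [-1.56, 4.7], [0.09, 2.05], [-2.69, 2.69]. Speed limits (rad/s): [2.57, 2.57, 3.14, 3.14, 3.14, 3.14, 3.14].

### API

Orientations are given as a rotation vector (axis times angle).
In Python, from bench import ctrl gives the robot as it stands. The module is installed in compiled form; this text tells all that it offers.
- The arm moves only by the shell command python3 -m inch 'ROWS' [FORCE]. ROWS is JSON, a list of rows, each a list of 5 numbers: the opening, from -1 (shut) to 1 (fully open), so that 0 is half open, then the shift along the tool's x, y, z in mm, then the turn about the tool's z in rad. In form: [[fingers, tx, ty, tz, twist], ...]. A call has 1 to 5 rows; each row shifts and turns the pose as measured when the row begins, along the tool's axes as they then stand; what a row does not reach is not made up. A row lasts 1/8 s, in which the tool goes at most 62.5 mm and 10.7 degrees, less where a joint would pass 70% of its speed; a pose out of reach is approached as far as the arm can. A call is refused whole if a number of a shift passes 62.5 or a number of a turn 0.188, either way. A call with a gripper value outside its range is refused whole. The fingers move at their own pace and stop on an object; FORCE is the grip in N (left out, the last holds). Time passes only in rows, so rows that do not move let the fingers close. It gives the time, the measured TCP pose, the force and the opening at its end, in the units of the state.
- ctrl.get_state(): the state, without advancing time (a new reading comes with each control period).
- ctrl.get_image(name): name is "side" or "top" or "wrist"; returns a dict with "color" (384x512x3 uint8, red, green, blue), "range_z" (384x512 float32, m along the optical axis (not along the pixel's ray), 0 where there is no reading), "K" (3x3 intrinsics, pixels), "R" (3x3) and "t" (3): a world point X has camera coordinates R X + t. Camera axes: x right, y down, z forward; pixel columns grow to the right and rows downward; lengths in m; the calibration is good to about 2 mm. A picture is of the moment at which its call begins.
- ctrl.close_job(): hands the job in, once; it reports no verdict.
The state is a dict: "time": time; "joint_positions": joint angles; "qd": joint speeds; "joint_torque": joint torques, N m; "position": TCP position; "tool_rot": TCP orientation; "ft_force": force on the tool from outside, world axes, zero at the start; "torque": the same for the moment, N m; "grip_width": opening from 0.0 (shut) to 1.0 (fully open).
Only numpy, scipy, OpenCV 4.12 (cv2) and the standard library are available. Lean on these libraries where they do the work, as an engineer would, in place of code of your own. Each camera call takes 0.05 s, during which the arm holds its last target. There are 200 camera calls.

## Working session

There is one attempt and no reset: what is moved stays moved. The work goes in short steps, Python scripts to look and compute and a shell command to move; the robot and the scene stay as the last step left them, time stands still between calls to the robot, and variables do not carry over. Pictures are saved under pics/ and viewed, about 8 in all and at most 12, crops included, and the job is handed in when it is done.

```bash
mkdir -p pics; cat > h.py <<'E'
import numpy as np, cv2
from bench import ctrl
from scipy.spatial.transform import Rotation as Ro
def get(n):
    return ctrl.get_image(n)
def save(im,f,crop=None,s=1):
    c=cv2.cvtColor(im["color"],cv2.COLOR_RGB2BGR)
    if crop: c=c[crop[1]:crop[3],crop[0]:crop[2]]
    if s!=1: c=cv2.resize(c,None,fx=s,fy=s,interpolation=cv2.INTER_CUBIC)
    cv2.imwrite("pics/"+f,c)
def ray(im,u,v,z):
    "pixel -> world on plane z"
    d=im["R"].T@np.linalg.inv(im["K"])@np.array([u,v,1.]); o=-im["R"].T@im["t"]
    return o+d*(z-o[2])/d[2]
def cloud(im):
    h,w=im["range_z"].shape; v,u=np.mgrid[:h,:w]; Z=im["range_z"]
    p=np.stack([u*Z,v*Z,Z],-1)@np.linalg.inv(im["K"]).T
    return (p-im["t"])@im["R"]
def proj(im,X):
    p=im["K"]@(im["R"]@np.asarray(X)+im["t"]); return p[:2]/p[2]
def totool(dw):
    "world vector (m) -> tool mm"
    return Ro.from_rotvec(ctrl.get_state()["tool_rot"]).inv().apply(dw)*1000
E
python3 - <<'E'
from h import *
s=ctrl.get_state(); print({k:np.round(v,3) for k,v in s.items()})
print(Ro.from_rotvec(s["tool_rot"]).as_matrix().round(3))
ims=[get("top"),get("side")]
for n,i in zip(("top","side"),ims): np.savez(n+"0.npz",**i)
c=np.hstack([cv2.resize(cv2.cvtColor(i["color"],cv2.COLOR_RGB2BGR),(512,384)) for i in ims])
save(ims[0],"top0.png",s=1.5); save(ims[1],"side0.png",s=1.5)
E
```

```text
{'time': np.float64(0.0), 'joint_positions': array([-1.194,  0.322, -0.07 ,  1.452,  0.023,  1.371, -0.057]), 'qd': array([ 0.001,  0.001, -0.   ,  0.   ,  0.   , -0.   , -0.002]), 'joint_torque': array([ 0.0000e+00, -4.9128e+01, -4.0400e-01, -3.1254e+01, -6.4000e-02,
        4.3000e-02,  0.0000e+00]), 'position': array([0.231, 0.607, 0.194]), 'tool_rot': array([-5.67e-01, -3.09e+00,  3.00e-03]), 'ft_force': array([0.405, 0.642, 0.363]), 'torque': array([ 0.003,  0.027, -0.011]), 'grip_width': np.float64(1.0)}
[[-0.935  0.355 -0.001]
 [ 0.355  0.935 -0.002]
 [-0.    -0.002 -1.   ]]
```

View pics/top0.png

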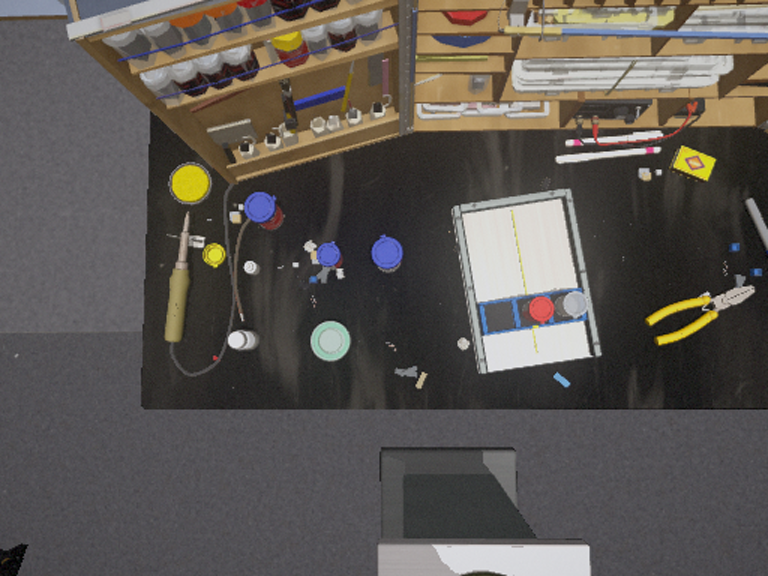

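View pics/side0.png

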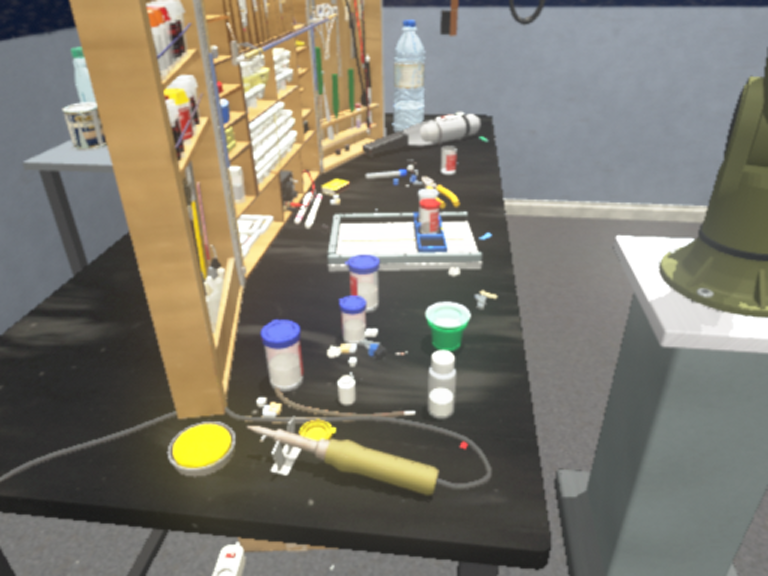

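The blue-capped candidates in the top view (1.5x pixels) are (262,208), (328,255) and (387,252). The middle one looks smallest in both views; in the side view it is at (352,320), with the larger two at (283,350) and (364,283). I'll measure all three and confirm in a crop.

```bash
cat > m.py <<'E'
from h import *
def mask(im,lo,hi,minA=30):
    hsv=cv2.cvtColor(im["color"],cv2.COLOR_RGB2HSV)
    m=cv2.inRange(hsv,lo,hi); n,l,st,c=cv2.connectedComponentsWithStats(m)
    return l,[(i,st[i],c[i]) for i in range(1,n) if st[i][4]>=minA]
E
python3 - <<'E'
from m import *
t=dict(np.load("top0.npz")); P=cloud(t)
print("cam",(-t["R"].T@t["t"]).round(3), "K",t["K"][0,0])
l,cs=mask(t,(108,120,60),(130,255,255))
for i,st,c in cs:
    p=P[l==i]; zt=np.percentile(p[:,2],90)
    q=p[p[:,2]>zt-.006]
    print("blue",st,c.round(1),"ztop",zt.round(3),"c",np.median(q,0).round(3),(q.min(0)/2+q.max(0)/2).round(3),"ext",np.ptp(q,0).round(3))
# yellow line, white plate
for nm,lo,hi in(("yellow",(22,120,120),(34,255,255)),("red",(0,150,120),(6,255,255)),("green",(60,40,100),(90,255,255))):
    l,cs=mask(t,lo,hi,15)
    for i,st,c in cs:
        p=P[l==i]
        if st[0]<200 or st[0]>400 or st[1]<110: 
            if nm!="green": continue
        vx,vy=np.linalg.svd(p[:,:2]-p[:,:2].mean(0),full_matrices=False)[2][0]
        print(nm,st,np.median(p,0).round(4),"dir",np.degrees(np.arctan2(vy,vx)).round(2),p[:,:2].min(0).round(3),p[:,:2].max(0).round(3))
c1=cv2.resize(cv2.cvtColor(t["color"],cv2.COLOR_RGB2BGR)[115:180,150:290],None,fx=5,fy=5,interpolation=cv2.INTER_CUBIC)
cv2.imwrite("pics/a.png",c1)
E
```

```text
cam [0.455 0.118 0.899] K 381.9506504293178
blue [ 80   5 116  36 144] [138.7  22.8] ztop 0.389 c [0.745 0.301 0.387] [0.612 0.251 0.641] ext [0.314 0.265 0.515]
blue [196  58  34  16 216] [212.6  65.3] ztop 0.127 c [0.8   0.231 0.125] [0.8   0.232 0.126] ext [0.022 0.07  0.009]
blue [163 128  21  21 348] [173.  137.5] ztop 0.08 c [0.653 0.326 0.078] [0.565 0.233 0.487] ext [0.222 0.23  0.825]
blue [247 156  22  23 360] [257.6 167.9] ztop 0.08 c [0.584 0.139 0.078] [0.533 0.14  0.486] ext [0.156 0.046 0.825]
blue [211 161  16  17 195] [218.7 169.2] ztop 0.063 c [0.585 0.226 0.061] [0.529 0.181 0.478] ext [0.149 0.126 0.843]
red [353 198  16  16 127] [ 0.4972 -0.0789  0.0864] dir 140.76 [ 0.484 -0.094] [ 0.516 -0.062]
green [208 215  25  25 240] [0.4571 0.2286 0.0505] dir -90.53 [0.43  0.118] [0.484 0.252]
```

View pics/a.png

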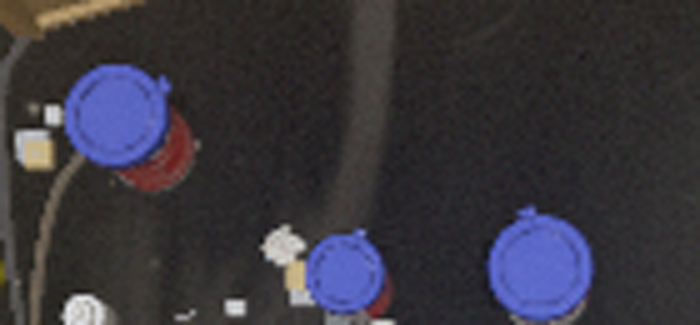

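```bash
cat > g.py <<'E'
from m import *
def measure(t,box=(290,110,410,260)):
    P=cloud(t); hsv=cv2.cvtColor(t["color"],cv2.COLOR_RGB2HSV); B=np.zeros(P.shape[:2],bool); B[box[1]:box[3],box[0]:box[2]]=1
    y=B&(cv2.inRange(hsv,(18,70,90),(36,255,255))>0)&(abs(P[...,2]-.012)<.008)
    py=np.array([ray(t,u,v,.012)[:2] for v,u in np.argwhere(y)])
    vx,vy,x0,y0=cv2.fitLine(py.astype(np.float32),cv2.DIST_HUBER,0,.001,.001).ravel(); a=np.arctan2(vy,vx)
    if a>1.57:a-=np.pi
    if a<-1.57:a+=np.pi
    print("line n",len(py),"yaw",np.degrees(a).round(2),"pt",x0,y0)
    b=B&(cv2.inRange(hsv,(98,90,60),(125,255,255))>0)&(abs(P[...,2]-.034)<.006)
    pb=np.array([ray(t,u,v,.034)[:2] for v,u in np.argwhere(b)])
    R=np.array([[np.cos(a),np.sin(a)],[-np.sin(a),np.cos(a)]])
    q=(pb-[x0,y0])@R.T
    lo,hi=np.percentile(q,1,0),np.percentile(q,99,0)
    print("carriage n",len(pb),"along",lo[0].round(4),hi[0].round(4),"across",lo[1].round(4),hi[1].round(4))
    r=cv2.minAreaRect(pb.astype(np.float32)); print("rect",r)
    return R,np.array([x0,y0]),q
E
python3 - <<'E'
from g import *
t=dict(np.load("top0.npz"))
R,o,q=measure(t)
c=o+R.T@[(np.percentile(q[:,0],1)+np.percentile(q[:,0],99))/2,0]
print("carriage centre on line",c,"stall",c+R.T@[0,.05])
E
```

```text
line n 79 yaw 8.21 pt 0.57154566 -0.067382604
carriage n 353 along -0.097 -0.0484 across -0.0762 0.0782
rect ((0.4995533227920532, -0.07720953226089478), (0.048911068588495255, 0.15616294741630554), 8.060586929321289)
carriage centre on line [ 0.49959217 -0.07776167] stall [ 0.49245371 -0.02827387]
```

```bash
python3 -m inch '[[1,0,0,-20,0.18],[1,0,0,0,0.18],[1,0,0,0,0.18],[1,0,0,0,0.18]]' 20; python3 -c "
from h import *
print(totool(np.array([.585,.226,.15])-ctrl.get_state()['position']))"
```

```text
time: 0.6
position: [0.2302, 0.6057, 0.212]
tool_rot: [1.649, 2.672, -0.011]
ft_force: [-0.2, 0.2, 0.2]
grip_width: 0.997
[-498.2562595   147.13954087   63.60295729]
```

```bash
python3 -m inch '[[1,0,0,0,0.18],[1,0,0,0,0.18]]'; python3 -c "
from h import *
s=ctrl.get_state()
print(totool(np.array([.585,.226,.15])-s['position']), Ro.from_rotvec(s['tool_rot']).as_matrix().round(3))"
```

```text
time: 0.85
position: [0.2298, 0.605, 0.2107]
tool_rot: [2.114, 2.32, -0.013]
ft_force: [0.2, -0.1, -0.3]
grip_width: 0.998
[-409.84259566  318.71846506   62.83148326] [[-0.093  0.996 -0.003]
 [ 0.996  0.093 -0.009]
 [-0.008 -0.004 -1.   ]]
```

```bash
python3 -m inch '[[1,-48,38,0,-0.05],[1,-48,38,0,0],[1,-48,38,0,0],[1,-48,38,0,0],[1,-48,38,0,0]]';python3 -m inch '[[1,-48,38,0,0],[1,-48,38,0,0],[1,-40,30,0,0],[1,0,0,0,0]]'; python3 - <<'E'
from h import *
s=ctrl.get_state()
print(totool(np.array([.585,.226,.15])-s['position']), Ro.from_rotvec(s['tool_rot']).as_matrix().round(3))
w=get("wrist"); np.savez("w0.npz",**w); save(w,"w0.png"); print("target px",proj(w,[.585,.226,.06]))
E
```

```text
time: 1.48
position: [0.4489, 0.3921, 0.2078]
tool_rot: [2.04, 2.388, -0.021]
ft_force: [-0.3, 0.6, -0.7]
grip_width: 1.002
time: 1.98
position: [0.5807, 0.2632, 0.2064]
tool_rot: [2.05, 2.375, -0.026]
ft_force: [-0.1, -0.2, 1.2]
grip_width: 0.997
[-36.68510337  -0.58349923  56.92478596] [[-0.146  0.989 -0.008]
 [ 0.989  0.146 -0.015]
 [-0.014 -0.01  -1.   ]]
target px [253.51112417 205.28088356]
```

View pics/w0.png

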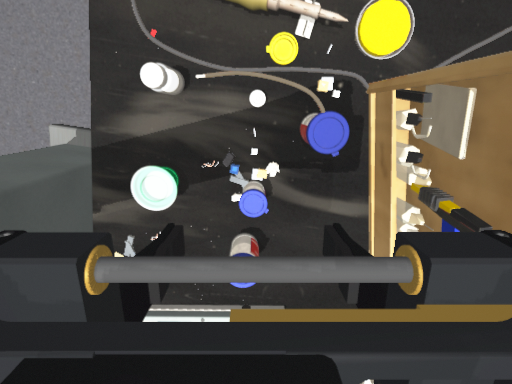

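Wrist view: the small blue cap is at (253,203) and my projected target is at (253,205), so they agree. The shelf edge is at column 370. I'll check its clearance and the tool offset.

```bash
python3 - <<'E'
from m import *
w=dict(np.load("w0.npz")); P=cloud(w); 
l,cs=mask(w,(108,120,60),(130,255,255))
for i,st,c in cs:
    if abs(c[0]-253)<12 and c[1]<220: print(st,c,"cap",ray(w,st[0]+st[2]/2,st[1]+st[3]/2,.06), np.median(P[l==i],0))
t=dict(np.load("top0.npz"));
for Q in (P,cloud(t)):
    m=(abs(Q[...,1]-.22)<.06)&(Q[...,2]>.03)&(Q[...,2]<.4)&(Q[...,0]>.64)&(Q[...,0]<.9); print("shelf min x",np.percentile(Q[m][:,0],[0.5,5]) if m.any() else None)
E
```

```text
[238 189  31  29 656] [253.02591463 203.4070122 ] cap [0.58464325 0.2283214  0.06      ] [0.58403773 0.22771416 0.05914394]
shelf min x [0.64181081 0.74702996]
shelf min x [0.75069244 0.7566659 ]
```

```bash
python3 -m inch '[[1,-36,2,0,0],[1,0,0,40,0],[1,0,0,40,0],[1,0,0,0,0]]'; python3 -c "
from h import *
s=ctrl.get_state()
print(totool(np.array([.585,.226,.016])-s['position']), Ro.from_rotvec(s['tool_rot']).as_matrix().round(3))"
```

```text
time: 2.52
position: [0.5815, 0.2363, 0.1243]
tool_rot: [-2.035, -2.389, 0.024]
ft_force: [-0.8, -0.4, -0.1]
grip_width: 1.002
[ -9.85435973   3.24193335 108.32552312] [[-0.159  0.987 -0.012]
 [ 0.987  0.159 -0.01 ]
 [-0.008 -0.013 -1.   ]]
```

```bash
python3 -m inch '[[1,-9,3,0,0],[1,0,0,30,0],[1,0,0,0,0]]'; python3 -c "
from h import *
s=ctrl.get_state()
print(totool(np.array([.585,.2275,.016])-s['position']))"
```

```text
time: 2.9
position: [0.5879, 0.2304, 0.0993]
tool_rot: [-2.032, -2.395, 0.013]
ft_force: [-0.7, 0.0, 0.8]
grip_width: 1.003
[-1.9997381  -2.81769404 83.3353287 ]
```

```bash
python3 -m inch '[[1,-3,-3,28,0],[1,0,0,28,0],[1,0,0,24,0],[1,0,0,0,0]]'; python3 -c "
from h import *
s=ctrl.get_state()
print(totool(np.array([.585,.2275,.016])-s['position']))"
```

```text
time: 3.4
position: [0.5929, 0.2294, 0.0288]
tool_rot: [2.028, 2.392, 0.011]
ft_force: [-0.5, -0.8, 1.2]
grip_width: 1.001
[-0.61002917 -8.26012569 12.75455986]
```

```bash
python3 -m inch '[[1,-1,-9,12,0],[1,0,0,0,0]]'; python3 -c "
from h import *
s=ctrl.get_state()
print(totool(np.array([.585,.2275,.016])-s['position']))"
```

```text
time: 3.65
position: [0.5862, 0.2278, 0.0199]
tool_rot: [2.026, 2.39, 0.018]
ft_force: [0.3, 0.2, -0.0]
grip_width: 1.0
[-0.110255   -1.29351099  3.87498026]
```

```bash
python3 -m inch '[[1,0,-1,6,0],[-1,0,0,0,0],[-1,0,0,0,0],[-1,0,0,0,0],[-1,0,0,0,0]]' 15;python3 -m inch '[[-1,0,0,0,0],[-1,0,0,0,0],[-1,0,0,0,0]]'
```

```text
time: 4.28
position: [0.5867, 0.2284, 0.0157]
tool_rot: [2.025, 2.39, 0.023]
ft_force: [0.1, 0.2, -0.3]
grip_width: 0.63
time: 4.65
position: [0.5867, 0.2284, 0.0156]
tool_rot: [2.025, 2.39, 0.023]
ft_force: [0.5, -0.5, -0.0]
grip_width: 0.383
```

```bash
python3 -m inch '[[-1,0,0,0,0],[-1,0,0,0,0],[-1,0,0,-30,0],[-1,0,0,-50,0],[-1,0,0,-50,0]]';python3 -c "
from h import *
s=ctrl.get_state(); print(s['position'],s['ft_force'],s['grip_width'])
print(totool(np.array([.4925,-.028,.14])-s['position']), Ro.from_rotvec(s['tool_rot']).as_matrix().round(3))"
```

```text
time: 5.28
position: [0.5809, 0.2263, 0.1432]
tool_rot: [2.028, 2.393, 0.007]
ft_force: [0.5, 0.0, -0.3]
grip_width: 0.387
[0.58090465 0.22625921 0.1432493 ] [ 0.52218939  0.03357348 -0.33988125] 0.38701961079863906
[-236.32537117 -128.90694677    2.64678718] [[-0.164  0.986  0.007]
 [ 0.986  0.164  0.   ]
 [-0.001  0.007 -1.   ]]
```

```bash
python3 -m inch '[[-1,-50,-27,0,0],[-1,-50,-27,0,0],[-1,-50,-27,0,0],[-1,-50,-27,0,0],[-1,-40,-22,0,0]]';python3 -m inch '[[-1,-6,0,0,0],[-1,0,0,0,0]]';python3 - <<'E'
from h import *
s=ctrl.get_state()
print(totool(np.array([.4925,-.028,.14])-s['position']), Ro.from_rotvec(s['tool_rot']).as_matrix().round(3))
w=get("side"); np.savez("s1.npz",**w); save(w,"s1.png",(200,90,360,230),4)
E
```

```text
time: 5.9
position: [0.495, -0.0336, 0.1471]
tool_rot: [2.015, 2.396, 0.027]
ft_force: [0.5, -0.5, 1.0]
grip_width: 0.384
time: 6.15
position: [0.4952, -0.0431, 0.1477]
tool_rot: [2.023, 2.389, 0.03]
ft_force: [-0.2, 0.5, -0.8]
grip_width: 0.379
[15.30593041 -0.29867072  7.73201611] [[-0.165  0.986  0.021]
 [ 0.986  0.165  0.007]
 [ 0.004  0.022 -1.   ]]
```

View pics/s1.png

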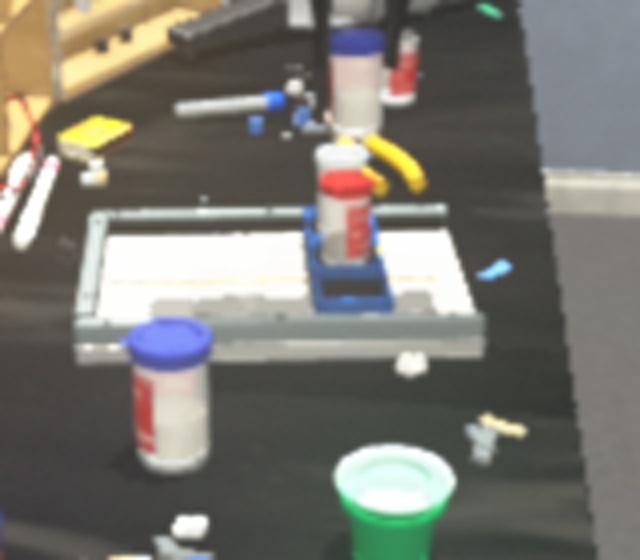

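The side view shows the vial upright in the fingers at (355,80) in the crop. The carriage is at (345,260), with its empty stall nearest the camera. Next I'll centre it and descend.

```bash
python3 -m inch '[[-1,15,0,25,0],[-1,0,0,30,0],[-1,0,0,0,0]]';python3 - <<'E'
from h import *
s=ctrl.get_state()
print(totool(np.array([.4924,-.028,.044])-s['position']))
E
```

```text
time: 6.58
position: [0.4955, -0.0225, 0.0918]
tool_rot: [2.013, 2.397, 0.031]
ft_force: [-0.4, -0.3, -0.8]
grip_width: 0.381
[-5.09976394 -5.04185663 47.6720277 ]
```

```bash
python3 -m inch '[[-1,-5,-4,20,0],[-1,0,0,8,0],[-1,0,0,0,0]]';python3 - <<'E'
from h import *
s=ctrl.get_state()
print(totool(np.array([.4924,-.028,.044])-s['position']))
for n in("top","wrist"):
    w=get(n); np.savez(n+"2.npz",**w)
    save(w,n+"2.png",(280,150,430,260) if n=="top" else None, 5 if n=="top" else 1)
E
```

```text
time: 6.95
position: [0.4961, -0.025, 0.066]
tool_rot: [2.006, 2.399, 0.035]
ft_force: [-0.0, 0.4, 0.8]
grip_width: 0.378
[-2.42095251 -4.73999935 21.86844168]
```

View pics/wrist2.png

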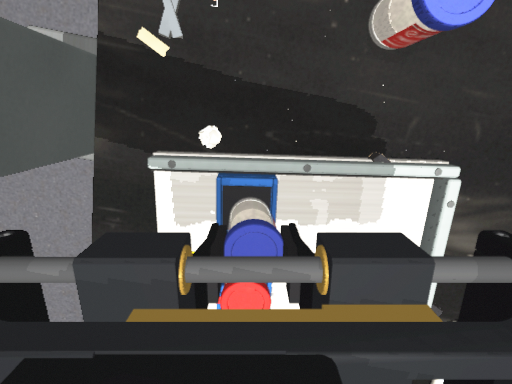

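Wrist view: the stall's outer edges are at columns 218 and 277, and the vial is at about column 250, above the stall. I'll compute the remaining offset from this close view.

```bash
python3 - <<'E'
from h import *
w=dict(np.load("wrist2.npz"))
a,b=ray(w,218,176,.034),ray(w,277,176,.034); m=(a+b)/2
u=np.array([np.cos(np.radians(8.2)),np.sin(np.radians(8.2)),0]); l=np.array([-u[1],u[0],0])
print(a,b,np.linalg.norm(a-b),"far-left edge mid",m,"-> stall",m-l*.028)
print(proj(w,[.4924,-.028,.034]),proj(w,[.4924,-.028,.034]+.028*l))
print("cap",ray(w,253,243,.111))
print(totool(np.array([.4924,-.028,.044])-ctrl.get_state()['position']))
E
```

```text
[ 0.46455342 -0.00290033  0.034     ] [0.51099667 0.00517001 0.034     ] 0.04713922122042472 far-left edge mid [0.48777504 0.00113484 0.034     ] -> stall [ 0.49176865 -0.0265789   0.034     ]
[247.04771835 210.91004737] [248.05898098 177.8451945 ]
cap [ 0.4938192  -0.01971474  0.111     ]
[-2.15685969 -5.05292586 22.2945783 ]
```

```bash
python3 -m inch '[[-1,-3,-6,0,0],[-1,0,0,0,0]]';python3 -c "
from h import *
s=ctrl.get_state()
print(totool(np.array([.4922,-.0278,.044])-s['position']),Ro.from_rotvec(s['tool_rot']).as_matrix().round(3)[2])"
```

```text
time: 7.3
position: [0.4916, -0.0294, 0.0675]
tool_rot: [2.005, 2.398, 0.039]
ft_force: [0.1, 0.6, 0.5]
grip_width: 0.377
[ 1.3843299   0.21466809 23.51410306] [ 0.004  0.029 -1.   ]
```

```bash
python3 -m inch '[[-1,1,0,13,0],[-1,0,-1,6,0],[-1,0,0,0,0]]';python3 -c "
from h import *
s=ctrl.get_state()
print(totool(np.array([.4922,-.0278,.042])-s['position']),s['ft_force'])"
```

```text
time: 7.68
position: [0.4907, -0.0283, 0.0471]
tool_rot: [2.005, 2.397, 0.039]
ft_force: [0.6, -0.2, -0.5]
grip_width: 0.379
[0.20028053 1.39537939 5.18773949] [ 0.55818441 -0.24003801 -0.51483463]
```

```bash
python3 -m inch '[[-1,0,1,4,0],[-1,0,0,2,0],[-1,0,0,0,0]]'
```

```text
time: 8.05
position: [0.4921, -0.028, 0.0413]
tool_rot: [2.005, 2.398, 0.039]
ft_force: [-1.8, -0.2, 1.9]
grip_width: 0.378
```

Light contact with the stall floor at the expected height, so I'll release and rise.

```bash
python3 -m inch '[[0,0,0,0,0],[0.3,0,0,0,0],[0.7,0,0,0,0],[0.7,0,0,0,0],[0.7,0,0,-20,0]]';python3 -m inch '[[0.7,0,0,-40,0],[0.7,0,0,-50,0],[0.7,0,-60,0,0],[0.7,0,-60,0,0]]'; python3 - <<'E'
from h import *
s=ctrl.get_state(); print(s['grip_width'],Ro.from_rotvec(s['tool_rot']).as_matrix().round(3))
w=get("top"); np.savez("top3.npz",**w); save(w,"top3.png",(280,120,430,270),4)
E
```

```text
time: 8.68
position: [0.4904, -0.0282, 0.0601]
tool_rot: [2.006, 2.399, 0.035]
ft_force: [0.2, 1.2, 0.1]
grip_width: 0.821
time: 9.18
position: [0.3761, -0.0476, 0.1515]
tool_rot: [1.998, 2.403, 0.039]
ft_force: [-0.2, 0.2, 0.8]
grip_width: 0.843
0.8428361457506967 [[-0.183  0.983  0.028]
 [ 0.983  0.183  0.009]
 [ 0.003  0.03  -1.   ]]
```

View pics/top3.png

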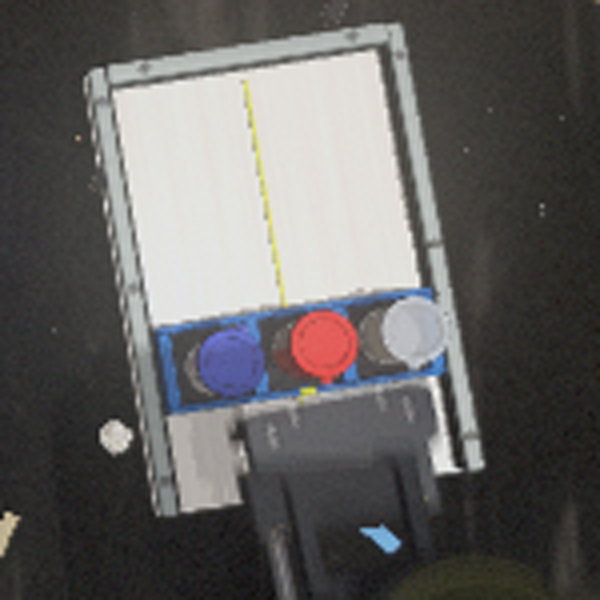

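The top view shows the blue vial upright in the left stall at (230,362), in one row with red at (323,345) and plain at (412,332). The stripe is at (308,391). Next I'll re-measure and set up the push.

```bash
python3 -m inch '[[-1,0,0,0,0.04],[-1,0,0,0,0],[-1,0,0,0,0],[-1,0,0,0,0]]' ; python3 - <<'E'
from g import *
t=dict(np.load("top3.npz"))
hsv=cv2.cvtColor(t["color"],cv2.COLOR_RGB2HSV)
y=cv2.inRange(hsv,(18,90,90),(36,255,255)); y[:214]=0;y[222:]=0;y[:,:350]=0;y[:,364:]=0
v,u=np.nonzero(y); print("stripe",len(u),ray(t,u.mean(),v.mean(),.03))
y2=t["color"].copy()
# carriage corners / line (mask line rows above carriage)
t2=dict(t); c=t["color"].copy(); c[214:222,350:364]=0; t2["color"]=c
R,o,q=measure(t2)
cx=o+R.T@[np.percentile(q[:,0],1)/2+np.percentile(q[:,0],99)/2,0]; print("centre",cx,"mark",cx-R.T@[.025,0])
pre=np.r_[cx-R.T@[.055,0],.08]; s=ctrl.get_state(); print(pre,totool(pre-s["position"]),s["grip_width"],Ro.from_rotvec(s['tool_rot']).as_matrix().round(3))
E
```

```text
time: 9.72
position: [0.3687, -0.0535, 0.1499]
tool_rot: [2.064, 2.351, 0.03]
ft_force: [-0.3, -0.5, -0.4]
grip_width: 0.481
stripe 7 [ 0.4766382  -0.08110657  0.03      ]
line n 67 yaw 7.94 pt 0.60111797 -0.063102946
carriage n 291 along -0.1268 -0.0782 across -0.0768 0.0778
rect ((0.4995555877685547, -0.07722543179988861), (0.048911068588495255, 0.1561308354139328), 8.060586929321289)
centre [ 0.4995669  -0.07726626] mark [ 0.47480655 -0.08071958]
[ 0.44509414 -0.08486357  0.08      ] [-41.25159382  70.02923409  71.33923727] 0.4813299169549796 [[-0.13   0.991  0.022]
 [ 0.992  0.13   0.006]
 [ 0.003  0.023 -1.   ]]
```

```bash
python3 -m inch '[[-1,-20,30,10,0],[-1,-20,30,20,0],[-1,0,5,20,0],[-1,0,0,0,0]]' ; python3 - <<'E'
from h import *
s=ctrl.get_state(); print(s["grip_width"],totool(np.array([.445,-.085,.022])-s["position"]))
E
```

```text
time: 10.22
position: [0.4441, -0.0835, 0.1006]
tool_rot: [2.055, 2.356, 0.031]
ft_force: [-0.2, -0.1, 0.8]
grip_width: 0.043
0.042881214214943696 [-1.77157966 -1.22892323 78.54936926]
```

```bash
python3 -m inch '[[-1,-1,-2,25,0],[-1,0,0,20,0],[-1,0,0,0,0]]' ; python3 - <<'E'
from h import *
s=ctrl.get_state(); print(s["grip_width"],totool(np.array([.445,-.0848,.022])-s["position"]))
E
```

```text
time: 10.6
position: [0.445, -0.0834, 0.057]
tool_rot: [2.049, 2.358, 0.034]
ft_force: [0.0, 0.3, -0.1]
grip_width: 0.006
0.00551356638274739 [-1.40272521 -1.14461345 34.97988115]
```

```bash
python3 -m inch '[[-1,-1,-1,20,0],[-1,0,0,11,0],[-1,0,0,0,0]]' ; python3 - <<'E'
from h import *
s=ctrl.get_state(); print(totool(np.array([.445,-.0848,.022])-s["position"]),Ro.from_rotvec(s['tool_rot']).as_matrix().round(3))
w=get("side"); np.savez("s4.npz",**w); save(w,"s4.png",(210,110,350,200),5)
E
```

```text
time: 10.98
position: [0.448, -0.0839, 0.0292]
tool_rot: [2.045, 2.356, 0.04]
ft_force: [-0.3, -0.5, 0.1]
grip_width: 0.005
[-0.48973497 -3.32414348  7.12404349] [[-0.141  0.989  0.033]
 [ 0.99   0.141  0.005]
 [ 0.     0.034 -0.999]]
```

View pics/s4.png

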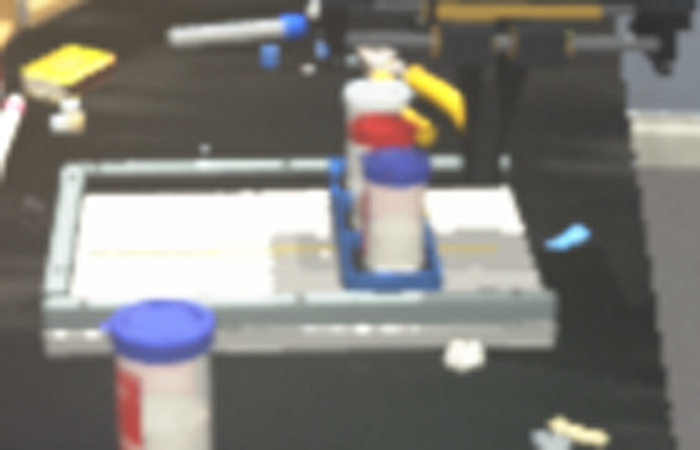

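The side view shows the vial upright in its stall and the shut fingers behind the carriage, with the gripper body well above the vial caps. I'll lower a little more and then approach contact gently.

```bash
python3 -m inch '[[-1,-1,-1,6,0],[-1,0,6,1,0],[-1,0,4,0,0],[-1,0,0,0,0]]' ; python3 - <<'E'
from h import *
s=ctrl.get_state(); u=np.array([np.cos(.1396),np.sin(.1396)]); d=s["position"][:2]-[.4996,-.0773]
print("along",d@u*1000,"lat",(d@[-u[1],u[0]])*1000,s["ft_force"]@[*u,0])
E
```

```text
time: 11.52
position: [0.46, -0.0836, 0.0244]
tool_rot: [2.042, 2.354, 0.044]
ft_force: [-0.5, -0.6, -0.7]
grip_width: 0.009
along -40.05264871976917 lat -0.779162788578768 -0.5791648547550735
```

```bash
cat > st.py <<'E'
from h import *
s=ctrl.get_state(); u=np.array([np.cos(.1396),np.sin(.1396)]); d=s["position"][:2]-[.4996,-.0773]
R=Ro.from_rotvec(s["tool_rot"]).as_matrix()
print("along %.1f lat %.1f z %.1f push %.1f F"%(d@u*1000,(d@[-u[1],u[0]])*1000,s["position"][2]*1000,-s["ft_force"][:2]@u),s["ft_force"].round(1),"yaw %.1f tilt %.3f"%(np.degrees(np.arctan2(R[1,1],R[0,1])),R[2,1]))
E
python3 -m inch '[[-1,0,4,1,0],[-1,0,5,1,0],[-1,0,5,0.5,0]]' >/dev/null; python3 st.py
```

```text
along -25.2 lat -0.7 z 22.3 push 0.1 F [-0.1  0.1  1. ] yaw 8.1 tilt 0.038
```

```bash
python3 -m inch '[[-1,0.5,4,0.2,0],[-1,0,4,0.2,0]]' >/dev/null; python3 st.py;python3 -m inch '[[-1,0,4,0.2,0],[-1,0,4,0.2,0]]' >/dev/null; python3 st.py
```

```text
along -17.0 lat -0.1 z 22.1 push 4.6 F [-4.6 -0.5  3.1] yaw 8.1 tilt 0.036
along -10.7 lat -0.2 z 21.5 push 3.9 F [-3.9 -0.4  2.9] yaw 8.1 tilt 0.032
```

Contact is made and the carriage slides at about 4 N. Continuing.

```bash
python3 -m inch '[[-1,0,6,0,0],[-1,0,6,0,0],[-1,0,6,0,0],[-1,0,6,0,0]]' >/dev/null; python3 st.py;python3 -m inch '[[-1,0,6,0,0],[-1,0,6,0,0],[-1,0,6,0,0]]' >/dev/null; python3 st.py
```

```text
along 14.2 lat -0.1 z 22.0 push 3.6 F [-3.5 -1.2  2.5] yaw 8.1 tilt 0.031
along 33.7 lat -0.1 z 22.5 push 2.9 F [-2.9 -0.5  1.5] yaw 8.1 tilt 0.031
```

```bash
python3 - <<'E'
from g import *
t=get("top"); np.savez("top5.npz",**t)
measure(t); save(t,"top5.png",(280,120,430,270),4)
E
```

```text
line n 5 yaw 10.09 pt 0.6238593 -0.060658738
carriage n 157 along -0.0985 -0.0495 across 0.0238 0.0816
rect ((0.5418212413787842, -0.022525090724229813), (0.048691704869270325, 0.05913934484124184), 8.192551612854004)
```

View pics/top5.png

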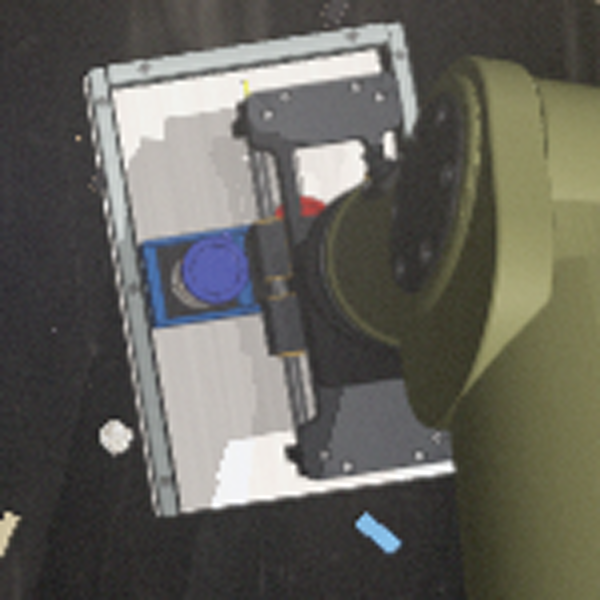

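The carriage is straight and square in the top view: its left front corner is at (142,243), and the stop's near edge is at about row 88. About 80 mm remains.

```bash
python3 -m inch '[[-1,0,7,0.1,0],[-1,0,7,0.1,0],[-1,0,7,0.1,0],[-1,0,7,0.1,0],[-1,0,0,0,0]]' >/dev/null; python3 st.py;python3 -m inch '[[-1,0,7,0.2,0],[-1,0,7,0.2,0],[-1,0,7,0.2,0],[-1,0,5,0.2,0]]' >/dev/null; python3 st.py
```

```text
along 65.5 lat 0.1 z 23.3 push 0.3 F [-0.4  0.   0.3] yaw 8.1 tilt 0.033
along 92.4 lat 0.1 z 23.3 push 4.0 F [-4.  -0.1  1.8] yaw 8.1 tilt 0.032
```

```bash
python3 -m inch '[[-1,0,5,0.3,0],[-1,0,4,0.3,0]]' >/dev/null; python3 st.py;python3 -m inch '[[-1,0,3,0.2,0],[-1,0,3,0.2,0]]' >/dev/null; python3 st.py;python3 -m inch '[[-1,0,3,0.2,0],[-1,0,3,0.1,0]]' >/dev/null; python3 st.py
```

```text
along 102.0 lat 0.0 z 22.9 push 4.3 F [-4.4 -0.2  3.5] yaw 8.1 tilt 0.032
along 108.3 lat 0.1 z 22.6 push 3.3 F [-3.2 -1.3  2.7] yaw 8.1 tilt 0.032
along 114.6 lat 0.0 z 22.5 push 2.6 F [-2.7  0.3  2.9] yaw 8.1 tilt 0.031
```

```bash
python3 -m inch '[[-1,0,2,0,0],[-1,0,2,0,0]]' >/dev/null; python3 st.py;python3 -m inch '[[-1,0,2,0,0],[-1,0,2,0,0]]' >/dev/null; python3 st.py
```

```text
along 118.9 lat 0.1 z 22.7 push 4.1 F [-4.1 -0.8  3. ] yaw 8.1 tilt 0.031
along 123.1 lat 0.1 z 22.8 push 4.3 F [-4.3 -0.6  0.8] yaw 8.1 tilt 0.031
```

```bash
python3 - <<'E'
from h import *
t=dict(np.load("top3.npz")); u=np.array([np.cos(.1396),np.sin(.1396)])
for p,z in(((341.4,139.5),.012),((341.4,138),.028)): print(((ray(t,*p,z)[:2]-[.4996,-.0773])@u-.025)*1000)
t=get("top"); P=cloud(t); hsv=cv2.cvtColor(t["color"],cv2.COLOR_RGB2HSV)
b=(cv2.inRange(hsv,(98,90,60),(125,255,255))>0)&(abs(P[...,2]-.034)<.006); b[:,:300]=0; b[:,420:]=0
q=np.array([ray(t,uu,v,.034)[:2]-[.4996,-.0773] for v,uu in np.argwhere(b)])@np.c_[u,[-u[1],u[0]]]*1000
print(len(q),np.percentile(q,[1,99],0)); save(t,"top6.png",(280,100,430,250),4)
E
```

```text
136.66820674978365
136.9129730953712
174 [[113.77412827  19.97859803]
 [163.88228128  78.58954789]]
```

```bash
python3 -m inch '[[-1,0,1.5,0,0],[-1,0,0.5,0,0]]' >/dev/null; python3 st.py;python3 -m inch '[[-1,0,1.5,0,0],[-1,0,0.5,0,0]]' >/dev/null; python3 st.py
```

```text
along 125.4 lat 0.1 z 22.9 push 3.8 F [-3.7 -0.8  2.7] yaw 8.1 tilt 0.031
along 125.5 lat -0.2 z 22.8 push 4.3 F [-4.3 -0.7  3.9] yaw 8.1 tilt 0.027
```

```bash
python3 -m inch '[[-1,0,2.5,0,0],[-1,0,2,0,0]]' >/dev/null; python3 st.py;python3 -m inch '[[-1,0,3,0,0],[-1,0,3,0,0]]' >/dev/null; python3 st.py
```

```text
along 125.3 lat -0.8 z 22.4 push 8.4 F [-8.4 -0.9  5.5] yaw 8.0 tilt 0.018
along 124.9 lat -1.7 z 22.3 push 12.0 F [-12.   -1.2  10.8] yaw 7.9 tilt 0.005
```

The force rises from 4 to 12 N with no advance, so the carriage is against the stop. I'll back off straight, rise and check.

```bash
python3 -m inch '[[-1,0,-10,0,0],[-1,0,-20,0,0],[-1,0,-20,0,0]]' >/dev/null; python3 st.py; python3 -m inch '[[-1,0,-20,-20,0],[-1,0,-20,-50,0],[-1,0,-50,-50,0],[-1,0,-50,-20,0],[-1,0,-50,0,0]]'; python3 st.py; python3 - <<'E'
from h import *
u=np.array([np.cos(.1396),np.sin(.1396)])
t=get("top"); P=cloud(t); hsv=cv2.cvtColor(t["color"],cv2.COLOR_RGB2HSV)
b=(cv2.inRange(hsv,(98,90,60),(125,255,255))>0)&(abs(P[...,2]-.034)<.006); b[:,:300]=0; b[:,420:]=0
w=np.array([ray(t,uu,v,.034)[:2]-[.4996,-.0773] for v,uu in np.argwhere(b)])
q=w@np.c_[u,[-u[1],u[0]]]*1000
print(len(q),np.percentile(q,[1,99],0),cv2.minAreaRect(w.astype(np.float32))); 
a=cv2.cvtColor(t["color"],cv2.COLOR_RGB2BGR)[110:260,285:425]; s=get("side"); b=cv2.cvtColor(s["color"],cv2.COLOR_RGB2BGR)[100:220,190:350]
a=cv2.resize(a,(380,407),interpolation=cv2.INTER_CUBIC); b=cv2.resize(b,(420,315),interpolation=cv2.INTER_CUBIC); c=np.zeros((407,800,3),np.uint8); c[:,:380]=a; c[:315,380:]=b; cv2.imwrite("pics/f.png",c)
E
```

```text
along 78.2 lat -1.3 z 22.3 push 0.1 F [-0.  -0.4 -0.8] yaw 8.0 tilt 0.014
time: 17.75
position: [0.3947, -0.0929, 0.1576]
tool_rot: [2.044, 2.36, 0.034]
ft_force: [-0.3, -0.3, 0.4]
grip_width: 0.005
along -106.1 lat -0.9 z 157.6 push 0.4 F [-0.3 -0.3  0.4] yaw 8.2 tilt 0.029
293 [[116.41549784 -76.55664099]
 [166.25996628  78.21332479]] ((0.1399581879377365, 0.02022964507341385), (0.050172001123428345, 0.15612000226974487), 8.215506553649902)
```

View pics/f.png

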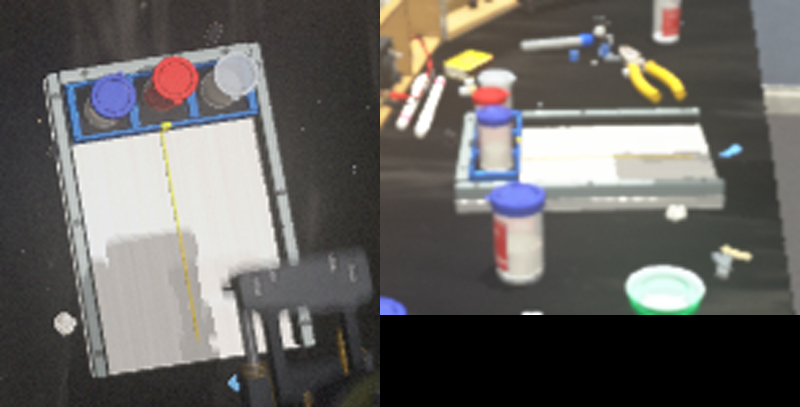

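```bash
python3 -c "
from bench import ctrl
print(ctrl.close_job())"
```

```text
the job is handed in; nothing more can be done
None
```

The blue-capped vial stands upright in the carriage's left stall, in one row with the red-capped and clear vials. The carriage is up against the stop bar, and the job is handed in at about 18 s of the 54 s allowed. I took the smallest of the three blue-capped vials: its cap top is at 61 mm, and the other two are at 78 mm.

**Push:** I pushed with the shut fingers at the middle of the near face, within about 1 mm of centre while it slid, at 3–5 N. At the end the force rose to 12 N with no further advance. I then backed off and raised the arm clear.

**Last checks:**
- **Fit at the stop:** The last top view shows no visible gap at the stop bar. The carriage sits at 8.2° against 7.9–8.2° measured for the guide.
- **Vials:** The last top and side views show all three upright in a row.
- **Bystanders:** I touched none of them. The green cup and one larger blue-capped vial appear in the last pictures; I did not look again at the rest.
- **Disagreement:** The measured travel of about 141 mm is roughly 4 mm more than my rough estimate of the stop's position from one picture. I relied on the force rise and the missing gap instead.

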